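# Fish a spacer out of a heat sink with a hooked pick

### The arm

A 6-joint arm with a two-finger parallel gripper is mounted at the origin on a cart in front of the work surface, level with it; the furniture and walls round the work are solid. World frame = base frame: x ahead of the robot, y to its left, z up, the work surface at z = 0. Lengths are in mm, angles in rad, forces in N, time in s.
With the tool pointing down it reaches from about 300 to 775 mm from the base axis. Payload 14.6 kg.
Tool frame: the origin (TCP) lies between the finger pads; the fingertips stand 19 mm ahead of it and the grasp point (between the pads) is the TCP; z points along the fingers, y is the line along which they close (so a half turn about z gives the same grasp; the last joint's range is limited). The gripper opens to 94 mm and grips with 3 to 60 N. Pads are 16 mm wide; open, the fingers measure 119 mm over their backs; the gripper's body (75 mm by 177 mm) begins 78 mm behind the grasp point.
Start: joints at [-1.375, 0.3, 1.521, -0, 1.321, -0.067], TCP at [142.875, -531.108, 224.446] pointing down, gripper open.
Joint ranges: [-3.03, 3.03], [-0.79, 2.21], [0.23, 2.52], [-1.04, 4.18], [0, 3.07], [-2.55, 2.55]. Speed limits (rad/s): [2.22, 2.22, 2.57, 3.14, 3.14, 3.14].

### API

Orientations are given as [roll, pitch, yaw] about the fixed x, y, z axes, in that order (R = Rz(yaw) Ry(pitch) Rx(roll)).
In Python, from cell import monitor, imaging, job, find_in, trace gives the robot as it stands. The module is installed in compiled form; this text tells all that it offers.
- The arm moves only by the tool arm_command, never from a script. Its argument "steps" is a list of rows, each a list of 5 numbers: the opening, from 0 (shut) to 1 (fully open), then the shift along the tool's x, y, z in mm, then the turn about the tool's z in degrees. In form: [[gripper, dx, dy, dz, turn], ...]. A call has 1 to 20 rows; each row is the pose to reach, as a shift and turn from the pose commanded when the call began, along the tool's axes at that moment; what a row does not reach only later rows make up. A row lasts 1/8 s, in which the tool goes at most 62.5 mm and 10.7 degrees, less where a joint would pass 70% of its speed; a pose out of reach is approached as far as the arm can. A call with a gripper value outside its range is refused whole. The fingers move at their own pace and stop on an object; "force" is the grip in N (left out, the last holds). Time passes only in rows, so rows that repeat a pose let the fingers close. It gives the time, the measured TCP pose, the force, the opening and the grip force at its end, in the units of the state.
- monitor.read_state(): the state, without advancing time (a new reading comes with each control period).
- imaging.camera(name): name is "scene" or "top" or "wrist"; returns a dict with "img" (384x512x3 uint8, red, green, blue), "mtx" (3x3 intrinsics, pixels), "view" (4x4, takes a point from world to camera coordinates). Camera axes: x right, y down, z forward; pixel columns grow to the right and rows downward; lengths in mm; the calibration is good to about 2 mm. A picture is of the moment at which its call begins. There is no depth.
- job.sign_off(): hands the job in; it is judged then, once.
Trained networks look in a picture, given as the dict that the camera call returned (one of the last four; its "shot" number tells which), for a name from the list of things; names that differ only in an ending like _2 or _b are one class to them, and where a whole thing is asked for, a point or a joint stands for the part that bears it (a point fixed in the world has none). Each returns a list of dicts, best first, with "p" (0 to 1); they miss things now and then, are a little off and sometimes report something else, mostly with a low value. They report only what shows in the picture. A call takes as long as a camera call.
- find_in(picture, target): "rect" ([centre column, centre row, width, height] in pixels, round what is visible of it).
- trace(picture, target): "region" (384x512 bool, what is visible of it) and "rect" ([centre column, centre row, width, height] in pixels, round what is visible of it).
The state is a dict: "clock": time; "joints": joint angles; "qd": joint speeds; "effort": joint torques, N m; "eef_pos": TCP position; "eef_rot": TCP orientation; "wrist_force": force on the tool from outside, world axes, zero at the start; "moment": the same for the moment, N m; "finger_gap": finger opening in mm; "finger_force": force on a finger pad.
Only numpy, scipy, OpenCV 4.12 (cv2) and the standard library are available. Lean on these libraries where they do the work, as an engineer would, in place of code of your own. Each camera call takes 0.05 s, during which the arm holds its last target. There are 200 camera calls.

### The job

Two brass spacers have slipped between the upright fins of the heat sink. Take the hooked pick, lower its hook behind the long rectangular spacer bar and drag the bar along the bench out of the open front of its channel until all of it lies on the open bench just in front of the heat sink; do not touch the bar with the gripper, and leave the round spacer where it is. Then set the pick down standing on its handle as you found it, its hook clear of the fins.

Things in the scene. Friction and masses are not known exactly. Their poses are not given: they have to be found in the camera images.
- hook_pick: Loose hooked pick, 0.12 kg, standing on its handle. Origin: at handle-underside level below the middle of the hook; x from handle to hook, z up. Black block handle x -191 to -105 mm, 20 wide, 34 high; grip its 20 mm width from above, middle x = -148. Steel shank 5 thick at z 24 to 29 runs to the hook: a blade 10 wide (y), 4 thick (x), turned down to z = 1. Spacers pass under the shank.
- spacer_bar: Loose plain brass bar, 36 long (x) x 14 wide (y) x 12 high, 0.05 kg, two dark screw holes on top, lying on the bench in one of the two outer channels of the heat sink, about along the channel. Origin: centre of its underside; x along its length, towards the back of the channel; z up.
- heat_sink: Fixed aluminium heat sink. Four upright fins 46 high, 3 thick, 90 long make three channels 22 wide centred at y = -25, 0, +25 mm, open at top and front, the bench their floor; a back plate 7 thick, 108 wide closes them at x = 90. Origin: on the bench, midway between the fins' front edges; x into the channels (roughly away from the robot), y left across them, z up.
- round_spacer: Loose brass round spacer, 16 mm across and 14 high, standing upright on the bench in the other outer channel; it is to stay there. Origin: centre of its underside.

How it is judged (in metres and radians):
On the way:
1. the hook is lowered behind the bar while the bar is still in its channel (x of hook_pick in the frame of spacer_bar between 0.017 and 0.05 m and y of hook_pick in the frame of spacer_bar between -0.014 and 0.014 m and z of hook_pick in the frame of spacer_bar below 0.01 m and x of spacer_bar in the frame of heat_sink above 0.02 m), for 0.1 s.
At the end, for the whole second after the job is handed in: The bar lies flat and at rest on the bench wholly before the fins: centre 18 to 200 mm in front of the fin edges, within 120 mm sideways of the heat sink's middle. The pick stands released, at rest, on its handle on the bench (tilt under 10 degrees), its hook in front of the fin edges (x of spacer_bar in the frame of heat_sink between -0.2 and -0.018 m and y of spacer_bar in the frame of heat_sink between -0.12 and 0.12 m and height (world z) of spacer_bar below 0.006 m and angle between spacer_bar's own z axis and vertical below 0.2 rad and linear speed of each of spacer_bar, hook_pick below 0.02 m/s and x of hook_pick in the frame of heat_sink below 0 m and height (world z) of hook_pick below 0.008 m and angle between hook_pick's own z axis and vertical below 0.17 rad); the robot touches nothing.
It fails at once if the gripper touches the bar (contact force between the arm and spacer_bar above 0.3 N).
It fails at once if the fingers touch the bar (contact force between the fingers and spacer_bar above 0.3 N).
It fails at once if the round spacer is moved more than 15 mm (distance of round_spacer from where it was at the start of the episode above 0.015 m).
It also fails if it takes over 42 s, if anything falls off the work surface, if the arm or the gripper's body presses on something with over 40 N, if the wrist force passes 120 N, or if a joint passes its speed limit or range.

## Working session

There is one attempt and no reset: what is moved stays moved. The work goes in short steps, Python scripts to look and compute and a tool call to move; the robot and the scene stay as the last step left them, time stands still between calls to the robot, and variables do not carry over. Pictures are saved under pics/ and viewed, at most 10 in all, crops included, and the job is handed in when it is done.

Besides the shell and the picture viewer there is one more tool, called after ">>>" as a command line: name --pt "numbers of a row" for each row, then --argument value for the rest. arm_command: Moves the arm, as the interface text tells. Its arguments: {"type":"object","properties":{"steps":{"type":"array","items":{"type":"array","items":{"type":"number"}}},"force":{"type":"number"}},"required":["steps"]}

```bash
mkdir -p pics
cat > h.py <<'E'
import numpy as np, cv2
from cell import monitor, imaging, job, find_in, trace
def ray(c,px,z):
    d=np.linalg.inv(c["mtx"])@[px[0],px[1],1]; R=c["view"][:3,:3];t=c["view"][:3,3]
    o=-R.T@t; d=R.T@d; return o+d*(z-o[2])/d[2]
def proj(c,P):
    p=c["view"]@[*P,1]; q=c["mtx"]@p[:3]; return q[:2]/q[2]
def save(c,n,crop=None,s=1):
    im=c["img"][:,:,::-1]
    if crop: im=im[crop[1]:crop[3],crop[0]:crop[2]]
    cv2.imwrite("pics/"+n,cv2.resize(im,None,fx=s,fy=s,interpolation=cv2.INTER_CUBIC))
E
python3 - <<'E'
from h import *
np.set_printoptions(precision=1,suppress=True)
out=[]
for n in("top","scene"):
    c=imaging.camera(n); out.append(c["img"])
    R=c["view"]; print(n,-R[:3,:3].T@R[:3,3],c["mtx"][0,0])
    for t in("hook_pick","spacer_bar","heat_sink","round_spacer"):
        for r in find_in(c,t)[:2]: print(t,round(r["p"],2),np.array(r["rect"]),ray(c,r["rect"][:2],0)[:2])
im=np.vstack(out)[:,:,::-1]; cv2.imwrite("pics/a.png",np.hstack(out)[:,:,::-1][:, :])
cv2.imwrite("pics/a.png",cv2.resize(out[0][:,:,::-1],(800,600)))
cv2.imwrite("pics/b.png",cv2.resize(out[1][:,:,::-1],(800,600)))
s=monitor.read_state();print(s["eef_pos"],s["eef_rot"],s["clock"])
E
```

```text
top [ 456.9  -66.5 1024.3] 447.75131580667073
hook_pick 0.56 [314.9 253.1  80.5  34.5] [ 450.  -199.5]
spacer_bar 0.62 [208.6 153.5   7.1  18.6] [682.8  42.2]
heat_sink 0.84 [201.4 147.8  45.2  51.5] [696.6  59. ]
round_spacer 0.55 [200.9 148.   47.4  54.2] [696.1  60.2]
scene [259.9 610.7 762.8] 471.61964353478254
hook_pick 0.91 [327.5 186.3  15.6  66.2] [ 450.1 -192.7]
heat_sink 0.55 [176.7 225.4  71.7  54.3] [709.4  59.9]
[ 142.9 -531.1  224.4] [-3.1  0.   0.3] 0.5
```

View pics/a.png

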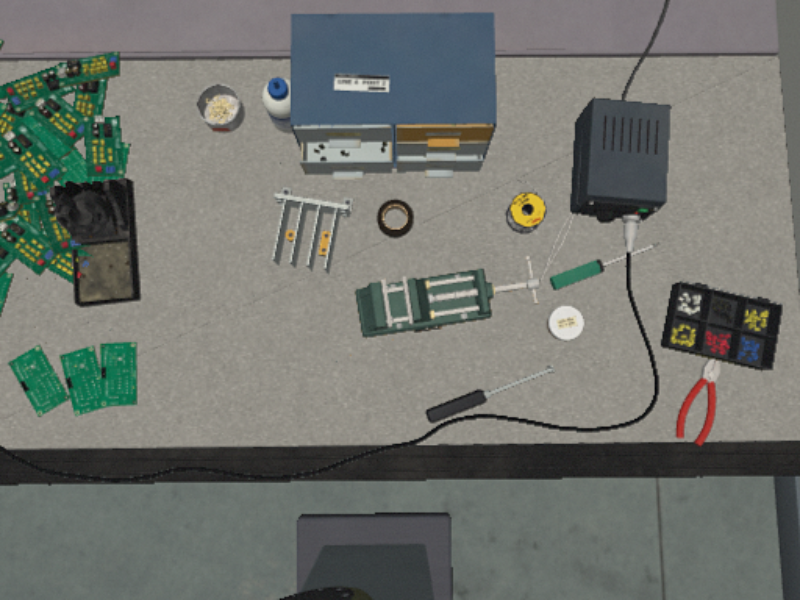

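View pics/b.png

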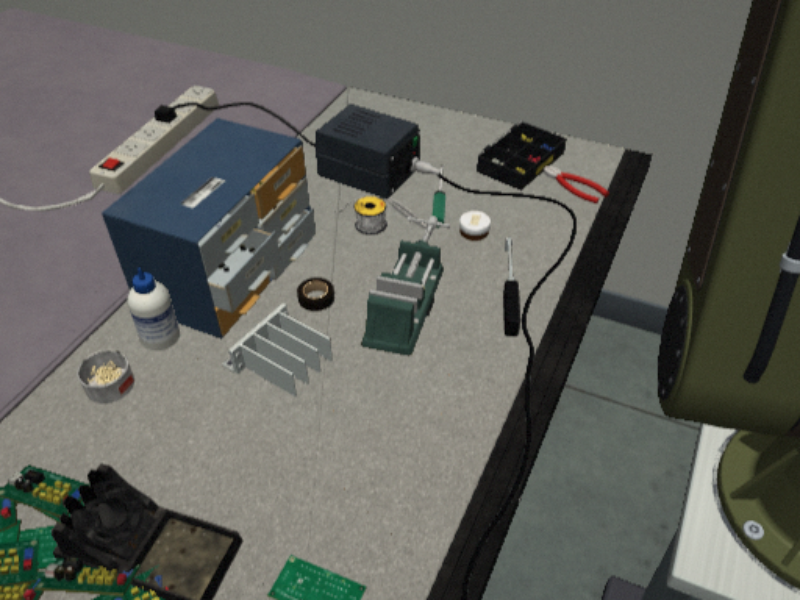

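The top view shows the pick's handle at about (292,259) full-res px and its hook tip at (352,236). The heat sink is at about (200,148). The bar is in the right-hand channel at (208,155) and the round spacer is in the left one. The vise is to the right, at x from 228 to 317 px. Next I refine these positions.

Run:
```python
from h import *
np.set_printoptions(precision=1,suppress=True)
c=imaging.camera("top")
t=trace(c,"hook_pick"); 
for k in t[:2]:
    m=k["region"]; print("pick",k["p"],m.sum(),k["rect"])
m=t[0]["region"]
g=c["img"].max(2); h=m&(g<80); print("handle px",h.sum())
ys,xs=np.nonzero(h); P=np.array([ray(c,(x,y),34)[:2] for x,y in zip(xs,ys)])
mu=P.mean(0); w,v=np.linalg.eigh(np.cov(P.T)); d=v[:,1]; d*=-np.sign(d[1]); s=(P-mu)@d
print("handle c",mu,"ends",s.min(),s.max(),"mid",mu+d*(s.min()+s.max())/2,"yaw",np.degrees(np.arctan2(d[1],d[0])))
hk=m&~h; ys,xs=np.nonzero(hk); i=np.argmax(xs); print("tip",xs[i],ys[i],ray(c,(xs[i],ys[i]),25)[:2])
for n in("spacer_bar","round_spacer","heat_sink"):
    for k in trace(c,n)[:1]:
        ys,xs=np.nonzero(k["region"]); z={"spacer_bar":12,"round_spacer":14,"heat_sink":46}[n]
        P=np.array([ray(c,(x,y),z)[:2] for x,y in zip(xs,ys)]); w,v=np.linalg.eigh(np.cov(P.T)); d=v[:,1]
        print(n,k["p"],len(xs),k["rect"],P.mean(0),"yaw",np.degrees(np.arctan2(d[1],d[0])))
save(c,"c.png",(160,110,260,185),8)
```

```text
pick 0.96 428 [313.0, 251.5, 76.7, 33.8]
handle px 331
handle c [ 436.7 -143.3] ends -41.84360971439076 42.535457642997514 mid [ 436.8 -143.7] yaw -70.11376781967894
tip 353 235 [ 489.1 -282.3]
spacer_bar 0.67 69 [207.8, 153.9, 6.7, 17.2] [676.8  43.7] yaw 169.14788498725932
heat_sink 0.66 1094 [202.2, 148.3, 48.2, 48.7] [695.9  63.4] yaw 136.35869576646556
```

View pics/c.png

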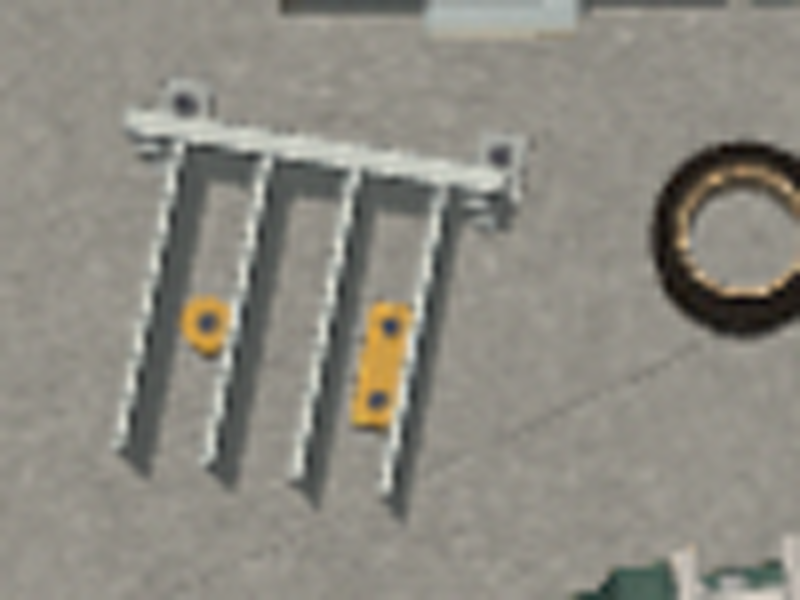

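The crop shows the fin tops' front edges at crop px (121,450), (209,467), (296,481) and (386,493), with the back ends at (180,148) through (440,188). The bar's screw holes are at (390,326) and (377,400), and the bar's ends are at rows of about 305 and 428.

```bash
cat >> h.py <<'E'
def ang(d): return np.degrees(np.arctan2(d[1],d[0]))
E
python3 - <<'E'
from h import *
np.set_printoptions(precision=1,suppress=True)
c=imaging.camera("top")
q=lambda p,z: ray(c,(160+(p[0]+.5)/8-.5,110+(p[1]+.5)/8-.5),z)[:2]
F=np.array([q(p,46) for p in[(121,450),(209,467),(296,481),(386,493)]])
B=np.array([q(p,46) for p in[(180,148),(265,160),(352,172),(440,188)]])
d=(B-F).mean(0); print("len",np.linalg.norm(B-F,axis=1),"yaw",[ang(x) for x in B-F], "across",ang(F[0]-F[3])-90,np.linalg.norm(F[0]-F[3]))
o=F.mean(0); y=np.radians((ang(d)+ang(F[0]-F[3])-90)/2); ex=np.array([np.cos(y),np.sin(y)]); ey=np.array([-ex[1],ex[0]])
print("origin",o,"yaw",np.degrees(y))
loc=lambda p:np.array([(p-o)@ex,(p-o)@ey])
H=[q((390,326),12),q((377,400),12)]; print("bar holes",[loc(p) for p in H],"mid",np.mean(H,0),loc(np.mean(H,0)),"yaw",ang(H[0]-H[1]))
print("round hole",loc(q((208,322),14)),"bar ends x",loc(q((392,303),12))[0],loc(q((372,424),12))[0])
E
```

```text
len [87.3 88.6 89.1 87.9] yaw [np.float64(-10.108595906148409), np.float64(-9.589491133800157), np.float64(-9.712720750665232), np.float64(-9.676462574158524)] across -9.913723219067663 74.58065192856367
origin [638.8  75.7] yaw -9.842233521419388
bar holes [array([ 54. , -25.3]), array([ 32. , -25.4])] mid [676.8  43.4] [ 43.  -25.3] yaw -9.547645498895916
round hole [46.3 26.3] bar ends x 60.807918808391086 24.88283450527674
```

```bash
cat >> h.py <<'E'
from scipy.spatial.transform import Rotation as Ro
def goto(x,y,z,yaw_deg):
    s=monitor.read_state(); R=Ro.from_euler("xyz",s["eef_rot"]).as_matrix()
    d=R.T@(np.array([x,y,z])-s["eef_pos"]); cur=np.degrees(np.arctan2(R[1,0],R[0,0]))
    t=-((yaw_deg-cur+180)%360-180)
    print("shift",np.round(d,1),"turn",round(t,1),"clock",s["clock"],"tcp",np.round(s["eef_pos"],1),"yaw",round(cur,2),"tilt",np.round(R[:,2],3),"F",np.round(s["wrist_force"],1),"gap",s["finger_gap"])
E
python3 -c "
from h import *
goto(436.8,-143.7,150,110.3)
print(repr(monitor.read_state()['eef_rot']))
c=imaging.camera('wrist');R=Ro.from_euler('xyz',monitor.read_state()['eef_rot']).as_matrix();v=c['view'];o=-v[:3,:3].T@v[:3,3];print('cam in tool',R.T@(o-monitor.read_state()['eef_pos']),(R.T@v[:3,:3].T),c['mtx'][0,0])
"
```

```text
shift [ 384.5 -297.7   74.4] turn -95.2 clock 0.8 tcp [ 142.9 -531.1  224.4] yaw 15.06 tilt [-0. -0. -1.] F [ 0.1 -0.5 -0.8] gap 93.86694682231561
array([3.14157859e+00, 1.96387301e-05, 2.62828100e-01])
cam in tool [  64.86513388    0.19987132 -160.4146493 ] [[ 5.30318133e-04 -9.73664645e-01 -2.27984379e-01]
 [ 9.99999448e-01  3.09615716e-04  1.00382301e-03]
 [-9.06799424e-04 -2.27984786e-01  9.73664272e-01]] 296.2278196935601
```

>>> arm_command --pt "0.65 384 -298 74 -95" --pt "0.65 384 -298 74 -95" --pt "0.65 384 -298 74 -95" --pt "0.65 384 -298 74 -95" --pt "0.65 384 -298 74 -95" --pt "0.65 384 -298 74 -95" --pt "0.65 384 -298 74 -95" --pt "0.65 384 -298 74 -95" --pt "0.65 384 -298 74 -95" --pt "0.65 384 -298 74 -95" --pt "0.65 384 -298 74 -95" --pt "0.65 384 -298 74 -95"

```text
clock: 2.35
eef_pos: [436.1, -144.1, 150.6]
eef_rot: [3.141, 0.0, 1.918]
wrist_force: [-0.2, 0.7, -0.6]
finger_gap: 61.1
finger_force: 0.0
```

Run:
```python
from h import *
np.set_printoptions(precision=1,suppress=True)
goto(436.8,-143.7,29,110.3)
c=imaging.camera("wrist"); t=trace(c,"hook_pick")
if t:
    m=t[0]["region"]; h=m&(c["img"].max(2)<80); print(t[0]["p"],m.sum(),h.sum(),t[0]["rect"])
    im=c["img"].copy(); im[m,0]=255; c["img"]=im
for a,z in((-191,34),(-105,34),(-148,34),(0,29)):
    u=np.radians(-69.7); p=np.array([436.8,-143.7])+(a+148)*np.array([np.cos(u),np.sin(u)]); k=proj(c,(*p,z)); print(a,k)
    cv2.circle(c["img"],(int(k[0]),int(k[1])),3,(0,255,0),-1)
save(c,"d.png")
```

```text
shift [  0.2   0.8 121.6] turn -0.4 clock 2.35 tcp [ 436.1 -144.1  150.6] yaw 109.87 tilt [ 0. -0. -1.] F [-0.2  0.7 -0.6] gap 61.056623194856215
0.65 2159 1646 [259.6, 235.4, 22.5, 173.0]
-191 [260.5 150.7]
-105 [261.  237.9]
-148 [260.8 195.8]
0 [261.5 326.7]
```

View pics/d.png

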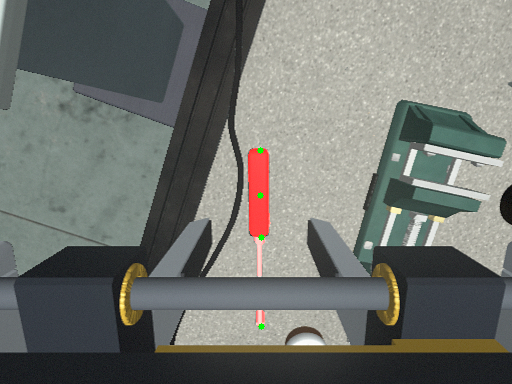

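The wrist view shows the handle at column 258.5, rows 149–238, about 2 px left of the prediction. The cable is about 8 mm to its left. I'll shift slightly that way and grip with the fingertips at z=10, above the cable.

>>> arm_command --pt "0.65 0 -1 60 0" --pt "0.65 0 -1 100 0" --pt "0.65 0 -1 121 0" --pt "0.65 0 -1 121 0" --pt "0.0 0 -1 121 0" --pt "0.0 0 -1 121 0" --pt "0.0 0 -1 121 0" --pt "0.0 0 -1 121 0" --pt "0.0 0 -1 121 0" --pt "0.0 0 -1 121 0" --force 30

```text
clock: 3.7
eef_pos: [435.4, -144.0, 29.7]
eef_rot: [3.141, 0.0, 1.921]
wrist_force: [-0.5, -0.5, 4.4]
finger_gap: 19.5
finger_force: 30.0
```

```bash
python3 -c "
from h import *
goto(436.8,-143.7,29,110.3)"
```

```text
shift [-0.2  1.4  0.7] turn -0.2 clock 3.7 tcp [ 435.4 -144.    29.7] yaw 110.06 tilt [ 0. -0. -1.] F [-0.5 -0.5  4.4] gap 19.470916372941378
```

```bash
cat >> h.py <<'E'
o=np.array([638.8,75.7]); Y=-9.8; ex=np.array([np.cos(np.radians(Y)),np.sin(np.radians(Y))]); ey=np.array([-ex[1],ex[0]])
def hs(x,y): return o+x*ex+y*ey
E
python3 -c "
from h import *
p=hs(70.5-148,-25.3); print(p); goto(p[0],p[1],150,180+Y)"
```

```text
[558.12458754  63.96041635]
shift [ 153.2  186.6 -120.3] turn -60.1 clock 3.7 tcp [ 435.4 -144.    29.7] yaw 110.06 tilt [ 0. -0. -1.] F [-0.5 -0.5  4.4] gap 19.470916372941378
```

>>> arm_command --pt "0 0 0 -40 0" --pt "0 0 0 -80 0" --pt "0 0 0 -120 0" --pt "0 15 18 -120 -6" --pt "0 30 36 -120 -12" --pt "0 45 55 -120 -18" --pt "0 61 75 -120 -24" --pt "0 77 94 -120 -30" --pt "0 92 112 -120 -36" --pt "0 107 131 -120 -42" --pt "0 122 150 -120 -48" --pt "0 138 168 -120 -54" --pt "0 150 182 -120 -59" --pt "0 153 186 -120 -60" --pt "0 153 186 -120 -60" --pt "0 153 186 -120 -60" --force 40

```text
clock: 5.7
eef_pos: [557.3, 63.0, 149.4]
eef_rot: [-3.141, -0.0, 2.966]
wrist_force: [-0.4, -0.2, -0.6]
finger_gap: 19.9
finger_force: 40.0
```

Run:
```python
from h import *
p=hs(70.5-148,-25.3); goto(p[0],p[1],82,180+Y)
c=imaging.camera("top"); save(c,"e.png",(160,90,300,190),5.7)
```

```text
shift [-0.6  1.1 67.4] turn -0.2 clock 5.7 tcp [557.3  63.  149.4] yaw 169.96 tilt [-0. -0. -1.] F [-0.4 -0.2 -0.6] gap 19.88419840714538
```

View pics/e.png

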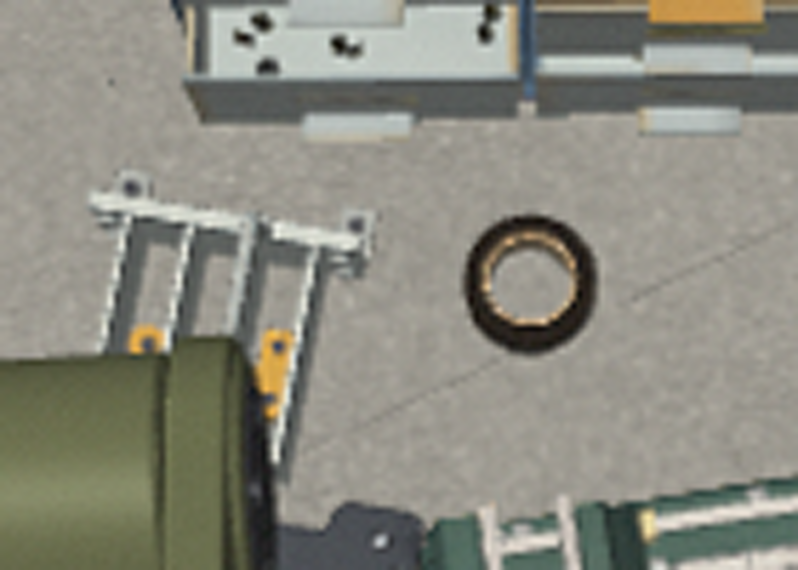

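The shank shows at crop px x≈247, rows 220–330, raised and shifted by parallax. I compare that with the expected projection.

Run:
```python
from h import *
c=imaging.camera("top")
s=monitor.read_state(); yaw=np.radians(169.96-180); dv=np.array([np.cos(yaw),np.sin(yaw)])
cr=lambda k:((k[0]-160+.5)*5.7,(k[1]-90+.5)*5.7)
for a in(150,148,130,100,80):
    p=s["eef_pos"][:2]+a*dv; print(a,np.round(cr(proj(c,(*p,149.4)))))
# profile of brightness across shank rows
g=c["img"].astype(int)
for r in range(126,146,3): print(r,(r-90+.5)*5.7,g[r,196:212].mean(1).astype(int))
for r in range(122,134): print(r,g[r,199:208].mean(1).astype(int))
```

```text
150 [250. 211.]
148 [249. 217.]
130 [240. 266.]
100 [225. 348.]
80 [214. 404.]
126 208.05 [141 165 160 161 154 153 161 157 153 142 147 143 149 153 156 148]
129 225.15 [209 200 203 199 205 196 160 180 156  86 109 154 223 220 195 193]
132 242.25 [ 97  94  97  97  95 112 169 179 133  89  92  88  90  78 109 120]
135 259.35 [120 160 160 157 139 153 180 147  68  88  94 102  96  96  94  92]
138 276.45 [157 152 150 147 155 196 170  83  90  92 119 158 155 157 155 149]
141 293.55 [150 152 157 157 162 179 137  72  89  99 141 155 146 143 147 148]
144 310.65000000000003 [152 153 147 133 191 168  86  90  94 118 156 150 151 150 148 156]
122 [155 151 147 148 153 153 157 159 152]
123 [155 151 149 151 155 159 158 159 150]
124 [147 138 138 142 150 149 147 148 150]
125 [147 141 147 154 156 140 147 154 153]
126 [161 154 153 161 157 153 142 147 143]
127 [204 182 176 189 157 144  98 154 151]
128 [208 207 208 186 172 149 133 168 145]
129 [199 205 196 160 180 156  86 109 154]
130 [114 151 171 187 175 133  77  72 116]
131 [ 94  90 106 159 179 116  78  78 120]
132 [ 97  95 112 169 179 133  89  92  88]
133 [ 94  92 117 191 171  98  89  97  99]
```

>>> arm_command --pt "0 -0.5 1 25 0" --pt "0 -0.5 1 50 0" --pt "0 -0.5 1 67 0" --pt "0 -0.5 1 67 0" --pt "0 -0.5 1 67 0"

```text
clock: 6.42
eef_pos: [558.7, 64.4, 83.3]
eef_rot: [3.141, 0.001, 2.968]
wrist_force: [0.2, -0.0, -0.8]
finger_gap: 19.5
finger_force: 40.0
```

Run:
```python
from h import *
p=hs(70.5-148,-25.3); goto(p[0],p[1],31,180+Y)
im=[]
for n,b in(("top",(170,110,250,190)),("scene",(130,180,230,280)),("wrist",(156,184,356,384))):
    c=imaging.camera(n); k=c["img"][b[1]:b[3],b[0]:b[2]]; im.append(cv2.resize(k,(265,530) if 0 else (400,400) if n!="wrist" else (400,400),interpolation=cv2.INTER_CUBIC))
cv2.imwrite("pics/f.png",cv2.resize(np.hstack(im[:2]),(800,400))[:,:,::-1])
```

```text
shift [ 0.6 -0.6 52.3] turn -0.2 clock 6.425 tcp [558.7  64.4  83.3] yaw 170.05 tilt [ 0.001  0.    -1.   ] F [ 0.2 -0.  -0.8] gap 19.475175844762664
```

View pics/f.png

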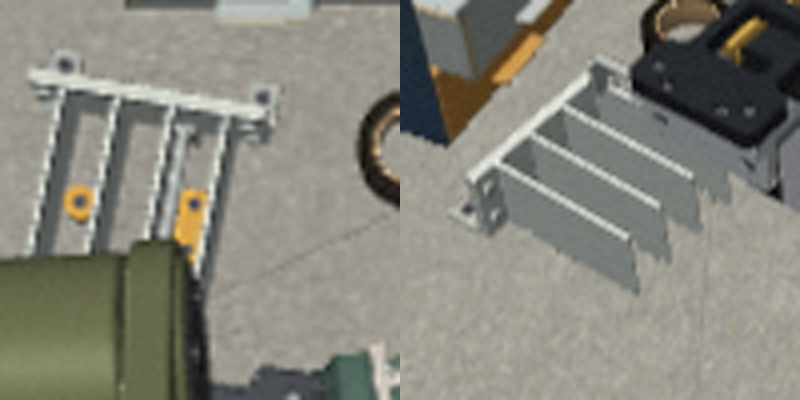

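In the left (top) half, the hook blade is at crop px (188,132), clear between fin 3 (171,110) and fin 4 (226,125), with the shank running down the channel. The scene view is blocked by the gripper. I convert this to positions in the sink frame.

Run:
```python
from h import *
np.set_printoptions(precision=1,suppress=True)
c=imaging.camera("top"); s=monitor.read_state(); z=s["eef_pos"][2]-0.7
q=lambda p:ray(c,(170+(p[0]+.5)/5-.5,110+(p[1]+.5)/5-.5),z)[:2]
for p in((188,127),(188,132),(184,150),(176,200)):
    d=q(p)-o; print(p,d@ex,d@ey)
d=s["eef_pos"][:2]-o; print("model hook",d@ex+148,d@ey)
g=c["img"].astype(int).mean(2).astype(int)
for r in range(131,154,2): print(r,g[r,200:216])
```

```text
(188, 127) 72.26002852870424 -27.194865916743463
(188, 132) 70.08117299870543 -27.580785002663763
(184, 150) 61.97150799423775 -27.268903201150707
(176, 200) 39.753535609449706 -27.7237388774031
model hook 70.82931861777529 -24.705567137930213
131 [ 92  89  87 123 192 113 157 175 211 198 202 201 204 205 211 211]
133 [ 95  87 119 188 144  82  92  91  93  96  93  93  92  94 128 162]
135 [141 133 145 213 110 186 186 161 144 101  96  95  91 117 183 142]
137 [147 154 181 203  83 130 176 123  60  82 121 144 133 156 214  84]
139 [142 161 197 105 102 168 176 106 124 114 139 152 151 179 202  84]
141 [143 146 210  64 113 185 162 127 143 144 144 147 157 190  94  85]
143 [149 183 150  95 158 178 130 156 154 150 151 154 179 210  65  92]
145 [163 225  84 116 198 171 134 152 154 152 149 160 185 148  82  96]
147 [179 208  82 119 178 155 147 131 155 151 152 172 223  85  85 106]
149 [193 132  99 161 177 126 159 153 142 134 155 182 208  84  89 120]
151 [211  62 116 191 168 126 158 148  94 101 158 197 138  83  99 142]
153 [156  88 129 178 140 154 158 150 150 153 176 211  67  84 102 152]
```

>>> arm_command --pt "0 0 0.7 15 0" --pt "0 0 0.7 30 0" --pt "0 0 0.7 42 0" --pt "0 0 0.7 51 0" --pt "0 0 0.7 52 0" --pt "0 0 0.7 52 0" --pt "0 0 0.7 52 0"

```text
clock: 7.5
eef_pos: [558.5, 65.2, 30.8]
eef_rot: [3.141, 0.0, 2.968]
wrist_force: [1.0, 0.6, -0.9]
finger_gap: 19.5
finger_force: 40.0
```

Run:
```python
from h import *
p=hs(-50-148,-25.3); goto(p[0],p[1],30.5,180+Y)
c=imaging.camera("top"); save(c,"g.png",(170,110,250,170),8)
```

```text
shift [120.7  -1.6   0.2] turn -0.1 clock 7.5 tcp [558.5  65.2  30.8] yaw 170.06 tilt [ 0.  0. -1.] F [ 1.   0.6 -0.9] gap 19.519410843681214
```

View pics/g.png

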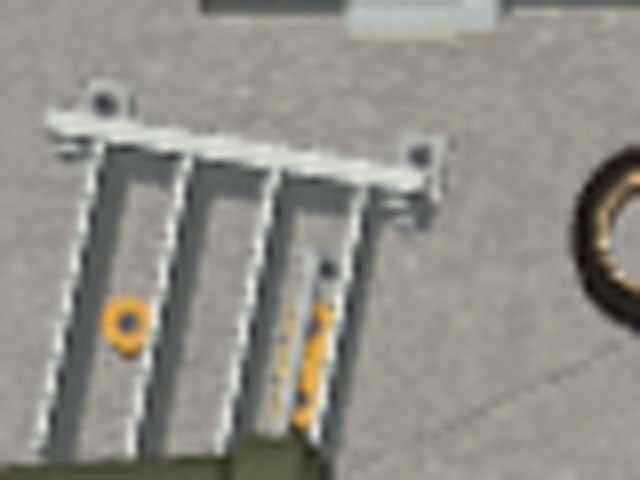

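The hook at crop px (308,258) is down just behind the bar, whose rear end is at row ≈303, and is centred in its channel. The round spacer has not moved. I drag now.

>>> arm_command --pt "0 4 0 0 0" --pt "0 8 0 0 0" --pt "0 13 0 0 0" --pt "0 19 0 0 0" --pt "0 25 0 0 0" --pt "0 31 0 0 0" --pt "0 37 0 0 0" --pt "0 43 0 0 0" --pt "0 49 0 0 0" --pt "0 55 0 0 0" --pt "0 61 0 0 0" --pt "0 67 0 0 0" --pt "0 73 0 0 0" --pt "0 79 0 0 0" --pt "0 85 0 0 0" --pt "0 91 0 0 0" --pt "0 96 0 0 0" --pt "0 100 0 0 0" --pt "0 103 0 0 0" --pt "0 104 0 0 0"

```text
clock: 10.05
eef_pos: [455.8, 83.1, 30.5]
eef_rot: [-3.142, 0.0, 2.968]
wrist_force: [0.2, -0.4, -2.3]
finger_gap: 20.0
finger_force: 40.0
```

Run:
```python
from h import *
p=hs(-34-148,-25.3); goto(p[0],p[1],29.7,180+Y)
im=[]
for n in("top","wrist"):
    c=imaging.camera(n)
    for r in find_in(c,"spacer_bar")[:2]:
        d=ray(c,r["rect"][:2],12)[:2]-o; print(n,r["p"],np.round(r["rect"]),d@ex,d@ey)
    im.append(cv2.resize(c["img"][100:220,150:250] if n=="top" else c["img"],(400,480) if n=="top" else (400,300),interpolation=cv2.INTER_CUBIC))
im[1]=np.vstack([im[1],np.zeros((180,400,3),np.uint8)])
cv2.imwrite("pics/i.png",np.hstack(im)[:,:,::-1])
```

```text
shift [ 0.4 -1.5  0.8] turn -0.1 clock 10.05 tcp [455.8  83.1  30.5] yaw 170.06 tilt [ 0. -0. -1.] F [ 0.2 -0.4 -2.3] gap 20.00177492650327
top 0.6 [202. 192.   4.  17.] -44.24369509498664 -28.521956798209356
```

View pics/i.png

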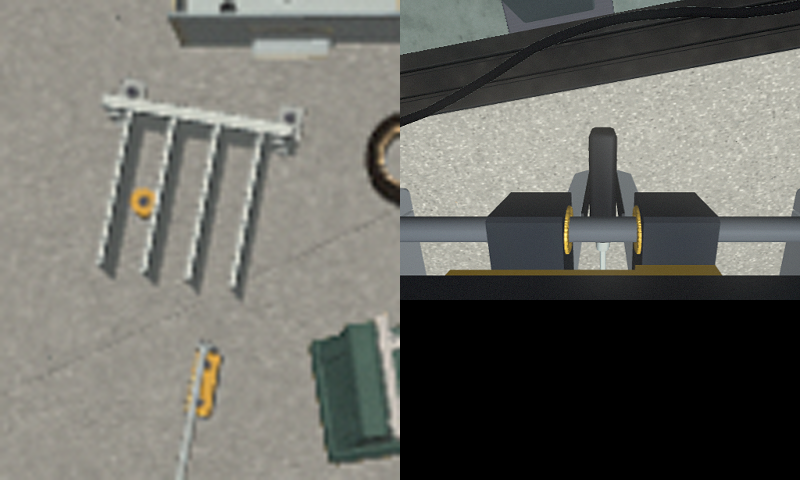

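The bar lies on the open bench under the shank at crop px (205,383), with its centre about 45–50 mm in front of the fins. The hook is at (203,348), well clear of the fin edges at row ≈295. I set the pick down and release it.

>>> arm_command --pt "0 0 0 0.5 0" --pt "0 0 0 0.8 0" --pt "0 0 0 0.8 0" --pt "0.45 0 0 0.8 0" --pt "0.45 0 0 0.8 0" --pt "0.45 0 0 0.8 0" --pt "0.45 0 0 0.8 0" --pt "0.45 0 0 -15 0" --pt "0.45 0 0 -50 0" --pt "0.45 0 0 -100 0" --pt "0.45 0 0 -150 0" --pt "0.45 0 0 -150 0" --pt "0.45 0 0 -150 0"

```text
clock: 11.88
eef_pos: [455.6, 83.1, 180.4]
eef_rot: [-3.142, -0.0, 2.968]
wrist_force: [-0.7, -0.1, 0.3]
finger_gap: 42.5
finger_force: 0.0
```

Run:
```python
from h import *
p=hs(-34-148,-25.3); goto(p[0],p[1],180,180+Y)
im=[]
for n in("top","wrist"):
    c=imaging.camera(n)
    im.append(cv2.resize(c["img"][100:220,150:250] if n=="top" else c["img"],(400,480) if n=="top" else (400,300),interpolation=cv2.INTER_CUBIC))
im[1]=np.vstack([im[1],np.zeros((180,400,3),np.uint8)])
cv2.imwrite("pics/j.png",np.hstack(im)[:,:,::-1])
```

```text
shift [ 0.2 -1.4  0.4] turn -0.1 clock 11.875 tcp [455.6  83.1 180.4] yaw 170.05 tilt [-0. -0. -1.] F [-0.7 -0.1  0.3] gap 42.47521730171691
```

View pics/j.png

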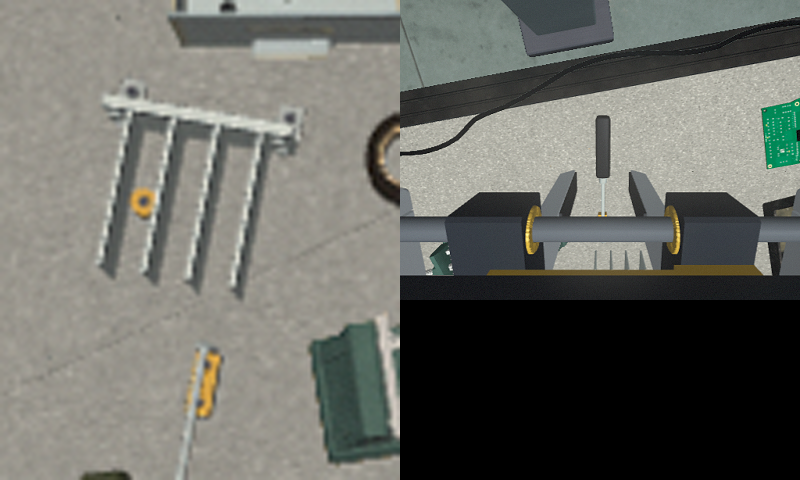

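The pick is released and standing on its handle, as the wrist view shows at (603,147). The hook is in front of the fins at (203,350), the bar is at (205,383) and the round spacer has not moved.

```bash
python3 -c "
from h import *
print(job.sign_off())"
```

```text
the job is handed in; nothing more can be done
None
```

I dragged the bar out onto the open bench about 45–50 mm in front of the fins, left the round spacer in place, set the pick down standing on its handle with its hook clear of the fins, and handed the job in at about 12 s; sign-off returned no verdict.

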